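# Punch the drill spot on a hexagonal blank

## Robot

A 6-joint arm with a two-finger parallel gripper is mounted at the origin on the work surface. World frame = base frame: x ahead of the robot, y to its left, z up, the work surface at z = 0. Lengths are in m, angles in rad, forces in N, time in s.
With the tool pointing down it reaches from about 0.35 to 0.725 m from the base axis. Payload 4.3 kg.
Tool frame: the origin (TCP) lies at the very end of the fingers, on their centre line; the grasp point (between the pads) lies 19 mm behind it; z points along the fingers, y is the line along which they close (so a half turn about z gives the same grasp; the last joint's range is limited). The gripper opens to 85 mm and grips with 20 to 120 N. Pads are 22 mm wide; open, the fingers measure 114 mm over their backs; the gripper's body (76 mm by 85 mm) begins 54 mm behind the grasp point. The pads swing forward as they close: fully open they stand 13 mm farther back than shut.
Start: joints at [-1.319, 0.377, 0.081, 1.274, 0, 1.46], TCP at [0.204, -0.538, 0.231] pointing down, gripper open.
Joint ranges: [-2.72, 2.72], [-0.84, 1.66], [-1.02, 1.22], [-1.77, 2.12], [-1.37, 1.28], [-3.14, 3.14]. Speed limits (rad/s): [2.57, 2.57, 3.14, 3.14, 3.14, 3.14].

## Interface

Orientations are given as a unit quaternion [w, x, y, z].
In Python, from cell import readout, eyes, manip gives the robot as it stands.
- The arm moves only by the tool step_arm, never from a script. Its argument "deltas" is a list of rows, each a list of 6 numbers: the shift along the tool's x, y, z each as a share of 0.06 m, from -1 to 1, then the turn, a rotation vector about the tool's x, y, z each as a share of 4 degrees, from -1 to 1. In form: [[x, y, z, wx, wy, wz], ...]. A call has 1 to 10 rows; each row shifts and turns the commanded pose from where the row before left it, along the tool's axes as they then stand; what a row does not reach is not made up. A row lasts 1/8 s, in which the tool goes at most 62.5 mm and 10.7 degrees, less where a joint would pass 70% of its speed; a pose out of reach is approached as far as the arm can. A call with a number of a shift or a turn outside -1 to 1 is refused whole. A call with a gripper value outside its range is refused whole. "gripper" is the opening, from -1 (shut) to 1 (fully open), set as the call begins (left out, the last holds). The fingers move at their own pace and stop on an object; the grip force is fixed at half the most. Time passes only in rows, so rows that do not move let the fingers close. It gives the time, the measured TCP pose, the force, the opening and the grip force at its end, in the units of the state.
- readout.read_state(): the state, without advancing time (a new reading comes with each control period).
- eyes.grab_frame(name): name is "scene" or "top" or "wrist"; returns the picture (384x512x3 uint8, red, green, blue); there is no depth.
- eyes.camera_params(name): a dict with "mtx" (3x3 intrinsics, pixels), "xyz" and "orientation" of the camera in the world. Camera axes: x right, y up, looking along -z (the intrinsics and any distortion apply to the point x, -y, -z); pixel columns grow to the right and rows downward; lengths in m; the calibration is good to about 2 mm. A picture is of the moment at which its call begins: read the wrist's pose just before it. camera_params takes no time and is no camera call; for the wrist camera it gives the pose at the moment of the call.
- manip.sign_off(): hands the job in; it is judged then, once.
The state is a dict: "time_s": time; "qpos": joint angles; "qvel": joint speeds; "joint_efforts": joint torques, N m; "ee_pos": TCP position; "tool_rot": TCP orientation; "contact_force": force on the tool from outside, world axes, zero at the start; "ft_torque": the same for the moment, N m; "opening": finger opening in m; "grasp_force": force on a finger pad.
Only numpy, scipy, OpenCV 4.12 (cv2) and the standard library are available. Lean on these libraries where they do the work, as an engineer would, in place of code of your own. Each camera call takes 0.05 s, during which the arm holds its last target. There are 200 camera calls.

## Task

On the black bench mat, roll the hexagonal aluminium blank that carries the black sticker dot over by one face so that the dot lies on top, and let it go. Then take the centre punch from its stand, set its point inside the dot and press it straight down until its hidden spring snaps, without snapping it anywhere else. Hang the punch back in the hole of its stand, upright on its collar, and leave everything else on the bench where it is.

Things in the scene. Friction and masses are not known exactly. Their poses are not given: they have to be found in the camera images.
- blank: Hexagonal metal bar, 50 mm across flats (faces 29 mm wide), 64 mm long, 0.3 to 0.5 kg, lying on a face on the black mat (top 8 mm above the table). Origin at its centre. y along the bar, through the two plain ends; z out of the face on top at the start. The dot's face is the next, 60 degrees from z towards x (the robot's right at the start): a 60 degree roll about y, x towards z, brings it up.
- dot (a point): Centre of the round black sticker dot, 16 mm across with a fine white cross, stuck in the middle of one face of the blank. z points out of that face, y along the bar. Face up on the mat it is 58 mm above the table.
- spare: A second blank of the same size and metal without a dot, lying on the mat; it stays where it is. Origin at its centre, y along the bar.
- punch: Steel automatic centre punch, 165 mm long, 0.19 kg. Origin on its axis at its collar's underside; z along the axis to the cap. Collar 34 mm across, z 0 to 8 mm; round handle 21 mm across up to 58 mm; cap 25 mm across up to 70 mm; below, barrel 18 mm across to z -55 mm, tapered nose to -67 mm, 8 mm spindle with its point at -95 mm. Fingers on the handle can bear on the collar.
- point (a point): The point of the punch's spindle, at its lower end; 95 mm below the punch's origin when not pressed. z along the axis, upward.
- spindle (a joint): How far the spindle is pushed in, 0 to 0.012 m. The force starts at about 3 N and climbs to a peak of about 12 N at 4 to 5 mm; then the hidden spring gives way and the force falls to about 4 N at the end of the stroke, 12 mm (solid stop beyond). Snapped when past 9.5 mm. It comes out and re-arms when lifted.
- stand_hole (a point): Centre of the mouth of the round hole, 24 mm across, in the 70 x 70 x 8 mm top plate of a grey sheet-metal stand fixed on the table; 115 mm above the table. The punch hangs here upright, collar on the plate, its origin at this point; open below, with 20 mm left under the point.
- board: Green circuit board 100 x 160 mm with black and blue components, loose on the far edge of the mat; bystander. Origin under its middle.
- capacitor: Dark standing capacitor can, 35 mm across, 60 mm tall; bystander. Origin under its middle.
- spool: Grey spool, 60 mm across, 50 mm tall; bystander. Origin under its middle.
- screwdriver: Black-handled screwdriver 190 mm long, lying to the right of the mat; bystander.
Mind the look-alikes: they are no part of the job. Leave any orange look-alike of the blank alone.

How it is judged:
On the way, in this order (a step that is already met when the one before it is completed fails the run):
1. the blank lies on the mat with its dot on top, let go (angle between dot's own z axis and vertical below 0.1 rad and height (world z) of dot between 0.052 and 0.063 m and contact force between the fingers and blank below 0.2 N and linear speed of blank below 0.03 m/s), for 0.2 s.
2. the punch snaps with its point inside the dot, standing straight (within 10 degrees) (value of joint spindle above 0.0095 m and distance between point and dot below 0.008 m and angle between punch's own z axis and vertical below 0.175 rad and angle between dot's own z axis and vertical below 0.1 rad), for 0.05 s.
At the end, for the whole second after the job is handed in: The blank rests on the mat with its dot on top (level within 0.1 rad, the dot 52 to 63 mm above the table); the punch hangs still in its stand, upright within 0.1 rad, the underside of its collar within 6 mm of the centre of the hole's mouth (angle between each of dot, punch's own z axis and vertical below 0.1 rad and height (world z) of dot between 0.052 and 0.063 m and distance between punch and stand_hole below 0.006 m and linear speed of each of punch, blank below 0.03 m/s); the robot touches nothing.
It fails at once if the punch snaps with its point off the dot (spindle past 9.5 mm, point more than 12 mm from the dot) (value of joint spindle above 0.0095 m and distance between point and dot above 0.012 m).
It fails at once if the spare blank or another bystander is shifted by more than 25 mm (distance of any of spare, board, capacitor, spool, screwdriver from where it was at the start of the episode above 0.025 m).
It also fails if it takes over 72 s, if anything falls off the work surface, if the arm or the gripper's body presses on something with over 40 N, if the wrist force passes 120 N, or if a joint passes its speed limit or range.

## Working session

There is one attempt and no reset: what is moved stays moved. The work goes in short steps, Python scripts to look and compute and a tool call to move; the robot and the scene stay as the last step left them, time stands still between calls to the robot, and variables do not carry over. Pictures are saved under pics/ and viewed, at most 10 in all, crops included, and the job is handed in when it is done.

Besides the shell and the picture viewer there is one more tool, called after "Call:" as name([rows], argument=value, ...), one row to a line, values as JSON. step_arm: Moves the arm, as the interface text tells. Shift numbers are shares of 0.06 m and turn numbers shares of 4 degrees, none past 1 either way. Its arguments: {"type":"object","properties":{"deltas":{"type":"array","items":{"type":"array","items":{"type":"number","minimum":-1,"maximum":1}}},"gripper":{"type":"number"}},"required":["deltas"]}

```bash
mkdir -p pics; ls
cat > h.py <<'E'
import numpy as np, cv2
from scipy.spatial.transform import Rotation as R
from cell import readout, eyes, manip
def rot(q): return R.from_quat([q[1],q[2],q[3],q[0]])
def grab(n,save=None):
    p=eyes.camera_params(n); im=eyes.grab_frame(n)
    if save:
        cv2.imwrite(save,cv2.cvtColor(im,cv2.COLOR_RGB2BGR))
    return im,p
def ray(p,u,v):
    K=np.array(p['mtx']); d=np.linalg.inv(K)@[u,v,1]; d=np.array([d[0],-d[1],-d[2]])
    return np.array(p['xyz']), rot(p['orientation']).apply(d)
def plane(p,u,v,z):
    o,d=ray(p,u,v); return o+d*(z-o[2])/d[2]
def tri(rs):
    A=0;b=0
    for o,d in rs:
        d=d/np.linalg.norm(d);M=np.eye(3)-np.outer(d,d);A=A+M;b=b+M@o
    x=np.linalg.solve(A,b); return x,[np.linalg.norm(np.cross(x-o,d/np.linalg.norm(d))) for o,d in rs]
def proj(p,X):
    c=rot(p['orientation']).inv().apply(np.array(X)-p['xyz']); k=np.array(p['mtx'])@[c[0],-c[1],-c[2]]; return k[:2]/k[2]
E
python3 - <<'E'
from h import *
a,pa=grab('scene');b,pb=grab('top')
for n,i,p in(('scene',a,pa),('top',b,pb)):
    cv2.imwrite(f'pics/{n}.png',cv2.resize(i,(800,600),interpolation=cv2.INTER_CUBIC)[:,:,::-1]);np.save(n+'.npy',i);print(n,p)
print(readout.read_state())
E
```

```text
pics
scene {'mtx': array([[467.98178021,   0.        , 255.65623648],
       [  0.        , 467.98178021, 193.40641201],
       [  0.        ,   0.        ,   1.        ]]), 'xyz': array([1.38779892, 0.09029147, 1.02530423]), 'orientation': array([0.56231156, 0.23312874, 0.30732395, 0.73144288])}
top {'mtx': array([[406.60471437,   0.        , 258.13395619],
       [  0.        , 406.60471437, 196.76163129],
       [  0.        ,   0.        ,   1.        ]]), 'xyz': array([ 0.29979001, -0.15999561,  1.53922332]), 'orientation': array([ 0.70823222,  0.05799664, -0.04575675, -0.70210386])}
{'time_s': 0.1, 'qpos': array([-1.31926341e+00,  3.78006201e-01,  7.97496052e-02,  1.27441161e+00,
        2.42179507e-05,  1.46044969e+00]), 'qvel': array([-0.00020007, -0.0016312 ,  0.0023002 , -0.00139118, -0.00101346,
        0.00016425]), 'joint_efforts': array([ 1.67729359e-03, -4.64694285e+01,  2.70582086e+01,  1.19691491e-02,
       -1.31843251e-05,  1.20366991e-05]), 'ee_pos': array([ 0.2034065 , -0.53718011,  0.23044124]), 'tool_rot': array([-9.34460917e-04,  9.83674581e-01,  1.79953999e-01, -5.39371226e-05]), 'contact_force': array([-0.06122911,  0.17148354, -0.0717276 ]), 'ft_torque': array([-0.02422558,  0.00828485,  0.02747076]), 'grasp_force': 0.0, 'opening': 0.08515506851597344}
```

View pics/scene.png

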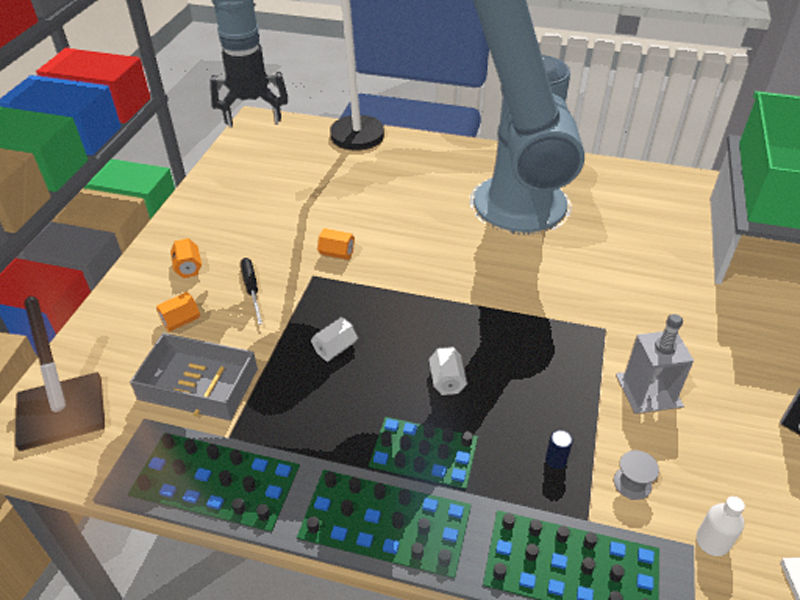

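View pics/top.png

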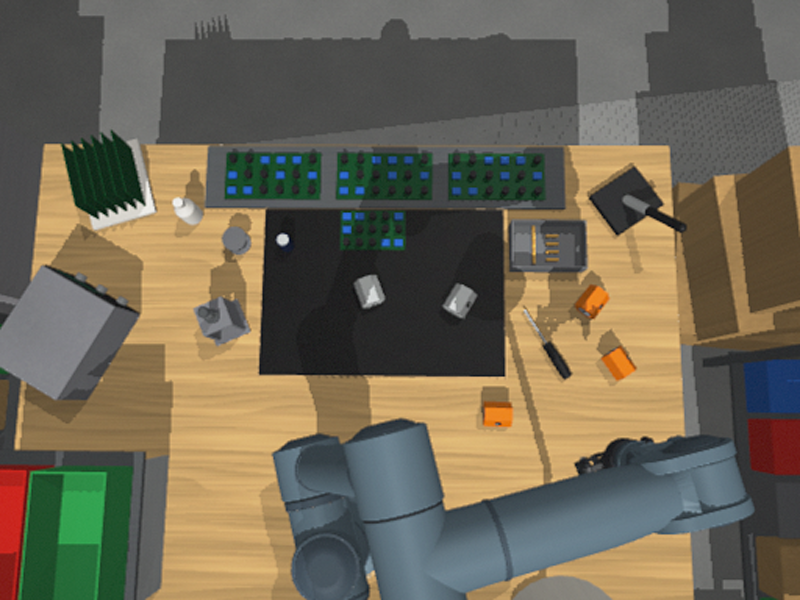

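The scene view shows two grey blanks on the mat: A at (447,371) and B at (334,340). In the top view they are at (370,292) and (460,301). The stand and punch are at scene (660,360). The orange look-alikes lie off the mat. I'll enlarge both blanks to find the dot.

Run:
```python
import numpy as np,cv2
b=np.load('top.npy');a=np.load('scene.npy')
c1=cv2.resize(b[165:215,215:315],(800,400),interpolation=cv2.INTER_CUBIC)
c2=cv2.resize(a[198:258,190:310],(400,200),interpolation=cv2.INTER_CUBIC)
c3=cv2.resize(a[195:270,390:450],(160,200),interpolation=cv2.INTER_CUBIC)
o=np.zeros((600,800,3),np.uint8);o[:400]=c1;o[400:,:400]=c2;o[400:,400:560]=c3
cv2.imwrite('pics/crop.png',o[:,:,::-1])
```

```text
(no output)
```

View pics/crop.png

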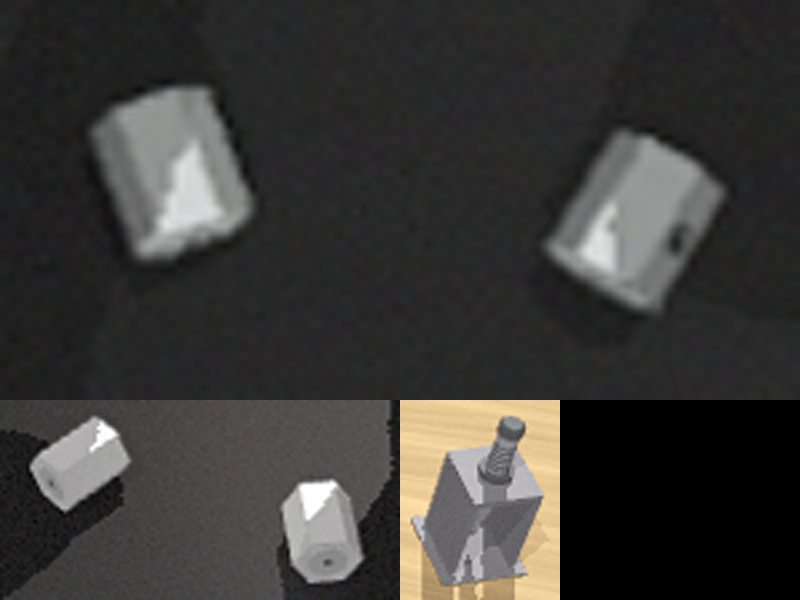

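The dot is on blank B: it shows on its right-hand face in the top view at native (299,194). A, which has no dot, is the spare. Next I'll work out coarse positions.

Run:
```python
from h import *
pt=eyes.camera_params('top');ps=eyes.camera_params('scene')
f=lambda u,v:(u*.64,v*.64)
c=lambda x,y:(215+x/8,165+y/8)
print('dot tri? top ->z.0455',plane(pt,*c(682,236),.0455))
# top-face corners of B in crop (top view)
for q in [(636,140),(722,188),(660,308),(598,272)]: print(q,plane(pt,*c(*q),.058))
print('B centre top',plane(pt,*c(652,212),.058),'A',plane(pt,*c(175,170),.058))
# punch cap: top and scene
for n,(p,q) in {'cap':((211,312),(674,320)),'collar':((0,0),(666,347))}.items():
    if p!=(0,0): print(n,tri([ray(pt,*f(*p)),ray(ps,*f(*q))]))
    print(n,'scene z.119',plane(ps,*f(*q),.119))
print('cap top at z.185',plane(pt,*f(211,312),.185),plane(ps,*f(674,319),.185))
```

```text
dot tri? top ->z.0455 [ 0.5303094  -0.28918275  0.0455    ]
(636, 140) [ 0.57310813 -0.26711456  0.058     ]
(722, 188) [ 0.55089871 -0.30662377  0.058     ]
(660, 308) [ 0.4949037  -0.27785608  0.058     ]
(598, 272) [ 0.5113629  -0.24948618  0.058     ]
B centre top [ 0.53946211 -0.27436638  0.058     ] A [ 0.55754656 -0.05412387  0.058     ]
cap (array([0.48801107, 0.2926853 , 0.17618107]), [np.float64(0.008750904873297058), np.float64(0.008750904873296928)])
cap scene z.119 [0.42386005 0.31590354 0.119     ]
collar scene z.119 [0.49151607 0.30317801 0.119     ]
cap top at z.185 [0.48695747 0.28063056 0.185     ] [0.49176623 0.2994713  0.185     ]
```

```bash
cat >> h.py <<'E'
def down(yang,tilt=0):
    "tool pointing down, tool y along world heading yang (deg); then turned by tilt (deg) about tool y"
    a=np.radians(yang);y=np.array([np.cos(a),np.sin(a),0]);z=np.array([0,0,-1.]);x=np.cross(y,z)
    return R.from_matrix(np.c_[x,y,z])*R.from_euler('y',tilt,degrees=True)
def plan(P,Rt,n,start=None):
    s=readout.read_state(); p=np.array(s['ee_pos']);r=rot(s['tool_rot'])
    if start: p,r=np.array(start[0]),start[1]
    w=(r.inv()*Rt).as_rotvec(); d=(np.array(P)-p)/n
    rows=[]
    for k in range(n):
        rows.append(list(np.round(np.r_[r.inv().apply(d)/.06,np.degrees(w/n)/4],3))); r=r*R.from_rotvec(w/n)
    print('max',np.abs(rows).max()); print([[float(x) for x in q] for q in rows])
E
python3 -c "
from h import *
plan([.45,-.30,.25],down(-32),10)"
```

```text
max 0.932
[[0.524, -0.224, -0.032, -0.002, -0.001, -0.932], [0.538, -0.19, -0.032, -0.002, -0.001, -0.932], [0.549, -0.154, -0.032, -0.002, -0.001, -0.932], [0.558, -0.118, -0.032, -0.002, -0.001, -0.932], [0.564, -0.082, -0.032, -0.002, -0.001, -0.932], [0.568, -0.045, -0.032, -0.002, -0.001, -0.932], [0.57, -0.008, -0.032, -0.002, -0.001, -0.932], [0.569, 0.029, -0.033, -0.002, -0.001, -0.932], [0.566, 0.066, -0.033, -0.002, -0.001, -0.932], [0.561, 0.103, -0.033, -0.002, -0.001, -0.932]]
```

Call:
step_arm([
  [0.52, -0.22, -0.03, 0, 0, -0.93],
  [0.54, -0.19, -0.03, 0, 0, -0.93],
  [0.55, -0.15, -0.03, 0, 0, -0.93],
  [0.56, -0.12, -0.03, 0, 0, -0.93],
  [0.56, -0.08, -0.03, 0, 0, -0.93],
  [0.57, -0.05, -0.03, 0, 0, -0.93],
  [0.57, -0.01, -0.03, 0, 0, -0.93],
  [0.57, 0.03, -0.03, 0, 0, -0.93],
  [0.57, 0.07, -0.03, 0, 0, -0.93],
  [0.56, 0.1, -0.03, 0, 0, -0.93],
])

```text
time_s: 1.35
ee_pos: [0.4508, -0.2998, 0.2489]
tool_rot: [-0.0, 0.874, 0.485, -0.0]
contact_force: [0.5, -0.4, -0.6]
opening: 0.0853
grasp_force: 0.0
```

Run:
```python
from h import *
im,p=grab('wrist','pics/w1.png');np.save('w1.npy',im)
s=readout.read_state();print(p,s['ee_pos'],s['tool_rot'],s['qpos'],proj(p,[.535,-.277,.058]))
```

```text
{'mtx': array([[313.16567007,   0.        , 255.30584533],
       [  0.        , 313.16567007, 199.48680471],
       [  0.        ,   0.        ,   1.        ]]), 'xyz': array([ 0.4880349 , -0.23954677,  0.3915924 ]), 'orientation': array([ 0.95181713, -0.13440201,  0.03900106, -0.27287208])} [ 0.45338391 -0.29700255  0.24908507] [-7.97394279e-04  8.73168832e-01  4.87414751e-01  1.55424750e-03] [-0.69899824  0.30535418  0.02390443  1.28973482  0.00347208  1.42433896] [313.56616878 116.10816951]
```

View pics/w1.png

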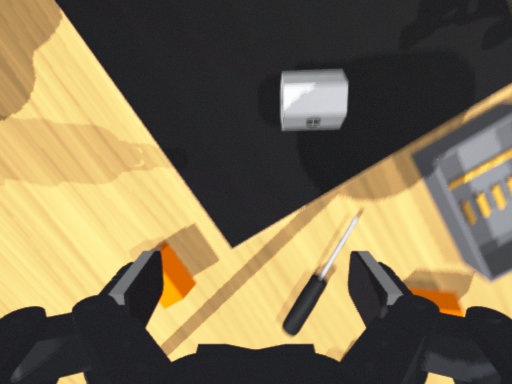

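Call:
step_arm([
  [0.2, 0.5, 0.3, 0, 0, 0],
  [0.2, 0.5, 0.3, 0, 0, 0],
  [0, 0, 0, 0, 0, 0],
  [0, 0, 0, 0, 0, 0],
])

```text
time_s: 1.9
ee_pos: [0.5132, -0.3122, 0.2131]
tool_rot: [-0.001, 0.875, 0.484, -0.0]
contact_force: [-0.9, -0.1, 0.8]
opening: 0.0851
grasp_force: 0.0
```

Run:
```python
from h import *
im2,p2=grab('wrist','pics/w2.png');np.save('w2.npy',im2)
im1=np.load('w1.npy')
p1={'mtx':p2['mtx'],'xyz':np.array([0.4880349,-0.23954677,0.3915924]),'orientation':np.array([0.95181713,-0.13440201,0.03900106,-0.27287208])}
out=[]
for im,p in((im1,p1),(im2,p2)):
    g=im.astype(int).min(2); m=((g>70)&(im.max(2).astype(int)-g<25)).astype(np.uint8)
    e=proj(p,[.535,-.277,.05]);n,l,st,c=cv2.connectedComponentsWithStats(m)
    k=min([i for i in range(1,n) if st[i,4]>500],key=lambda i:np.linalg.norm(c[i]-e))
    M=(l==k).astype(np.uint8);print('blank',st[k],c[k])
    cs,_=cv2.findContours(M,cv2.RETR_EXTERNAL,cv2.CHAIN_APPROX_NONE);h=cv2.convexHull(cs[0])
    pol=cv2.approxPolyDP(h,2.5,True)[:,0];print(pol.tolist())
    x,y,w,hh=st[k,:4];sub=g[y:y+hh,x:x+w];Mh=np.zeros_like(M);cv2.fillConvexPoly(Mh,h,1);Mh=cv2.erode(Mh,np.ones((3,3)))
    d=(Mh>0)&(g<110);vs,us=np.nonzero(d);print('dot',us.mean(),vs.mean(),len(us),us.min(),us.max(),vs.min(),vs.max());out.append(ray(p,us.mean(),vs.mean()))
print(tri(out))
s=readout.read_state();print(s['ee_pos'],s['qpos'])
c=im2[y-15:y+hh+15,x-15:x+w+15];cv2.imwrite('pics/w2c.png',cv2.resize(c,None,fx=5,fy=5,interpolation=cv2.INTER_CUBIC)[:,:,::-1]);print(x-15,y-15)
```

```text
blank [ 280   69   69   62 3982] [313.06127574  99.23053742]
[[342, 69], [348, 81], [346, 115], [339, 128], [282, 130], [282, 71]]
dot 312.6398305084746 107.28389830508475 236 281 346 70 129
blank [ 220   95   72   62 4097] [256.19550891 124.59995118]
[[289, 96], [291, 143], [287, 154], [225, 155], [220, 113], [224, 96]]
dot 255.7032967032967 148.26373626373626 91 221 265 104 155
(array([ 0.53362404, -0.27219922,  0.09305567]), [np.float64(0.006397915941366619), np.float64(0.006397915941366699)])
[ 0.51322529 -0.31234622  0.21360561] [-6.52172804e-01  4.36006718e-01  1.23804342e-01  1.25893736e+00
 -1.88212690e-04  1.47877208e+00]
205 80
```

View pics/w2c.png

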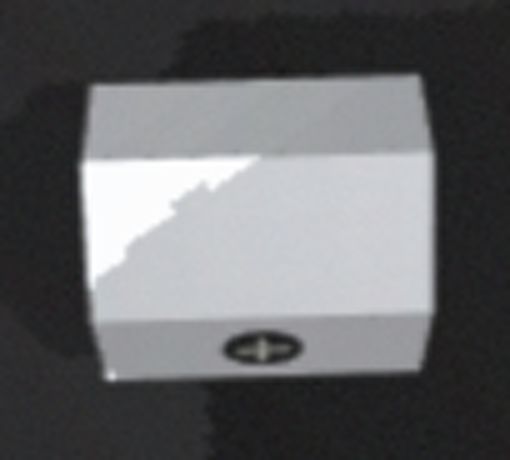

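The enlarged wrist view shows blank B with the dot at crop (263,348) and the top-face corners at (82,161), (433,152), (434,313) and (95,322). So B is the blank meant.

Run:
```python
from h import *
im1=np.load('w1.npy');im2=np.load('w2.npy');p2=eyes.camera_params('wrist')
p1={'mtx':p2['mtx'],'xyz':np.array([0.4880349,-0.23954677,0.3915924]),'orientation':np.array([0.95181713,-0.13440201,0.03900106,-0.27287208])}
def dot(im,u,v,r=8):
    s=im[v-5:v+6,u-r-2:u+r+3].astype(float).min(2);w=np.clip(150-s,0,None);w[s>130]=0
    a,b=np.mgrid[v-5:v+6,u-r-2:u+r+3];return (b*w).sum()/w.sum(),(a*w).sum()/w.sum()
d1=dot(im1,313,123);d2=dot(im2,257,149);print(d1,d2,tri([ray(p1,*d1),ray(p2,*d2)]))
print('dot on z.0455',plane(p1,*d1,.0455),plane(p2,*d2,.0455))
C=[plane(p2,205+x/5-.4,80+y/5-.4,.058) for x,y in[(82,161),(433,152),(434,313),(95,322)]]
print(np.round(C,4)); c=np.mean(C,0);print(c,np.linalg.norm(C[0]-C[1]),np.linalg.norm(C[1]-C[2]),np.linalg.norm(C[3]-C[2]))
v=C[1]-C[0]+C[2]-C[3];print('axis',np.degrees(np.arctan2(v[1],v[0])))
```

```text
(np.float64(312.9504548807475), np.float64(123.48955003688222)) (np.float64(257.13935483870966), np.float64(149.06025806451612)) (array([ 0.5320738 , -0.28464223,  0.04836787]), [np.float64(0.00025192886152079687), np.float64(0.0002519288615208556)])
dot on z.0455 [ 0.53247044 -0.28476496  0.0455    ] [ 0.53186737 -0.28519837  0.0455    ]
[[ 0.5226 -0.2374  0.058 ]
 [ 0.5779 -0.2703  0.058 ]
 [ 0.5633 -0.2956  0.058 ]
 [ 0.5084 -0.263   0.058 ]]
[ 0.54305381 -0.2665821   0.058     ] 0.06436847340668549 0.029179321307618165 0.0639226157315877
axis -30.688980367261586
```

```bash
cat >> h.py <<'E'
C=np.array([.543,-.2666,.033]);AX=-30.7
def gp(tilt,lift,off=.024,c=C):
    r=down(AX,tilt); return c+r.apply([0,0,off])+[0,0,lift], r
E
python3 -c "
from h import *
P=gp(30,.08);print(P[0]);plan(*P,8);Q=gp(30,0);print(Q[0]);plan(*Q,4,start=P)"
```

```text
[ 0.54912652 -0.25628177  0.09221539]
max 0.938
[[0.139, 0.001, 0.253, 0.011, 0.938, -0.043], [0.122, 0.002, 0.261, 0.011, 0.938, -0.043], [0.105, 0.003, 0.269, 0.011, 0.938, -0.043], [0.087, 0.003, 0.275, 0.011, 0.938, -0.043], [0.069, 0.003, 0.28, 0.011, 0.938, -0.043], [0.05, 0.004, 0.284, 0.011, 0.938, -0.043], [0.031, 0.004, 0.287, 0.011, 0.938, -0.043], [0.012, 0.004, 0.288, 0.011, 0.938, -0.043]]
[ 0.54912652 -0.25628177  0.01221539]
max 0.289
[[-0.167, -0.0, 0.289, 0.0, 0.0, 0.0], [-0.167, -0.0, 0.289, 0.0, 0.0, 0.0], [-0.167, -0.0, 0.289, 0.0, 0.0, 0.0], [-0.167, -0.0, 0.289, 0.0, 0.0, 0.0]]
```

Call:
step_arm([
  [0.14, 0, 0.25, 0.01, 0.94, -0.04],
  [0.12, 0, 0.26, 0.01, 0.94, -0.04],
  [0.1, 0, 0.27, 0.01, 0.94, -0.04],
  [0.09, 0, 0.28, 0.01, 0.94, -0.04],
  [0.07, 0, 0.28, 0.01, 0.94, -0.04],
  [0.05, 0, 0.28, 0.01, 0.94, -0.04],
  [0.03, 0, 0.28, 0.01, 0.94, -0.04],
  [0.01, 0, 0.28, 0.01, 0.94, -0.04],
  [0, 0, 0, 0, 0, 0],
])

```text
time_s: 3.08
ee_pos: [0.5466, -0.256, 0.0919]
tool_rot: [-0.129, 0.84, 0.476, 0.225]
contact_force: [-0.3, 0.8, -0.1]
opening: 0.0854
grasp_force: 0.0
```

```bash
python3 -c "
from h import *
s=readout.read_state();print(s['qpos'],s['ee_pos'],(gp(30,0)[1].inv()*rot(s['tool_rot'])).as_rotvec()*57.3)
plan(*gp(30,0),5)
im,p=grab('wrist','pics/w3.png')"
```

```text
[-0.79953699  0.59123114 -0.06293781  1.06739673  0.50460563  1.27170904] [ 0.54664735 -0.25601545  0.09194782] [0.05208903 0.06746297 0.21850214]
max 0.232
[[-0.13, 0.008, 0.232, -0.003, -0.003, -0.011], [-0.13, 0.008, 0.232, -0.003, -0.003, -0.011], [-0.13, 0.008, 0.232, -0.003, -0.003, -0.011], [-0.13, 0.008, 0.232, -0.003, -0.003, -0.011], [-0.13, 0.008, 0.232, -0.003, -0.003, -0.011]]
```

View pics/w3.png

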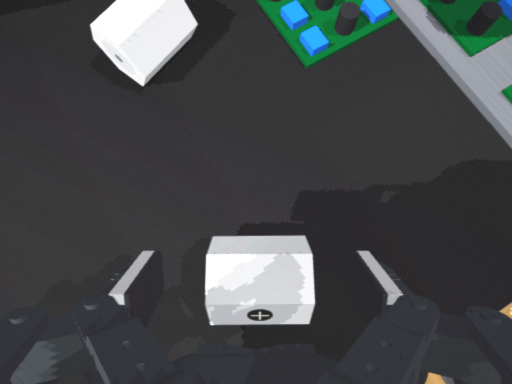

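The blank, at (260,280), sits centred between the open fingers at about (130,280) and (385,280). I'll descend and grip.

Call:
step_arm([
  [-0.13, 0.01, 0.23, 0, 0, 0],
  [-0.13, 0.01, 0.23, 0, 0, 0],
  [-0.13, 0.01, 0.23, 0, 0, 0],
  [-0.13, 0.01, 0.23, 0, 0, 0],
  [-0.13, 0.01, 0.23, 0, 0, 0],
  [0, 0, 0, 0, 0, 0],
])

```text
time_s: 3.88
ee_pos: [0.5504, -0.2559, 0.0118]
tool_rot: [-0.13, 0.84, 0.477, 0.225]
contact_force: [-0.5, -0.3, -0.5]
opening: 0.0854
grasp_force: 0.0
```

Call:
step_arm([
  [0, 0, 0, 0, 0, 0],
  [0, 0, 0, 0, 0, 0],
  [0, 0, 0, 0, 0, 0],
  [0, 0, 0, 0, 0, 0],
  [0, 0, 0, 0, 0, 0],
  [0, 0, 0, 0, 0, 0],
], gripper=-1)

```text
time_s: 4.62
ee_pos: [0.5516, -0.2575, 0.0142]
tool_rot: [-0.127, 0.84, 0.477, 0.226]
contact_force: [-3.2, -2.1, 6.0]
opening: 0.0631
grasp_force: 67.5
```

```bash
python3 -c "
from h import *
s=readout.read_state();print(s['ee_pos'],gp(30,0)[0],s['grasp_force'])
S=(gp(30,0)[0],gp(30,0)[1]);U=gp(30,.025);plan(*U,2,start=S)
T=(C+[0,0,.025],0)
# rotate about blank centre
r=S[1];c=C+[0,0,.025];rows=[]
ts=np.linspace(30,-30,17)
for a,b in zip(ts,ts[1:]):
    pa,ra=gp(a,.025);pb,rb=gp(b,.025);rows.append(np.r_[ra.inv().apply(pb-pa)/.06,np.degrees((ra.inv()*rb).as_rotvec())/4])
print(np.round(rows[0],3),np.round(rows[-1],3))
D=gp(-30,.0);plan(*D,3,start=gp(-30,.025))"
```

```text
[ 0.55155284 -0.25746395  0.01423705] [ 0.54912652 -0.25628177  0.01221539] 67.45499211145216
max 0.18
[[0.104, 0.0, -0.18, 0.0, 0.0, 0.0], [0.104, 0.0, -0.18, 0.0, 0.0, 0.0]]
[-0.026  0.    -0.001  0.    -0.937  0.   ] [-0.026  0.    -0.001  0.    -0.937  0.   ]
max 0.12
[[0.069, 0.0, 0.12, 0.0, 0.0, 0.0], [0.069, 0.0, 0.12, 0.0, 0.0, 0.0], [0.069, 0.0, 0.12, 0.0, 0.0, 0.0]]
```

Call:
step_arm([
  [0.1, 0, -0.18, 0, 0, 0],
  [0.1, 0, -0.18, 0, 0, 0],
  [0, 0, 0, 0, 0, 0],
])

```text
time_s: 5.0
ee_pos: [0.552, -0.2579, 0.0396]
tool_rot: [-0.127, 0.839, 0.478, 0.226]
contact_force: [1.3, -0.7, -2.7]
opening: 0.0634
grasp_force: 66.4
```

Call:
step_arm([
  [-0.03, 0, 0, 0, -0.94, 0],
  [-0.03, 0, 0, 0, -0.94, 0],
  [-0.03, 0, 0, 0, -0.94, 0],
  [-0.03, 0, 0, 0, -0.94, 0],
  [-0.03, 0, 0, 0, -0.94, 0],
  [-0.03, 0, 0, 0, -0.94, 0],
  [-0.03, 0, 0, 0, -0.94, 0],
  [-0.03, 0, 0, 0, -0.94, 0],
])

```text
time_s: 6.0
ee_pos: [0.544, -0.2684, 0.0339]
tool_rot: [0.0, 0.869, 0.494, -0.0]
contact_force: [-0.5, 0.5, -3.2]
opening: 0.0638
grasp_force: 66.3
```

Call:
step_arm([
  [-0.03, 0, 0, 0, -0.94, 0],
  [-0.03, 0, 0, 0, -0.94, 0],
  [-0.03, 0, 0, 0, -0.94, 0],
  [-0.03, 0, 0, 0, -0.94, 0],
  [-0.03, 0, 0, 0, -0.94, 0],
  [-0.03, 0, 0, 0, -0.94, 0],
  [-0.03, 0, 0, 0, -0.94, 0],
  [-0.03, 0, 0, 0, -0.94, 0],
  [0, 0, 0, 0, 0, 0],
  [0, 0, 0, 0, 0, 0],
])

```text
time_s: 7.25
ee_pos: [0.5371, -0.2807, 0.0371]
tool_rot: [0.128, 0.84, 0.477, -0.225]
contact_force: [-0.3, -0.3, -2.2]
opening: 0.0632
grasp_force: 66.4
```

```bash
python3 -c "
from h import *
s=readout.read_state();print(s['ee_pos'],gp(-30,.025)[0],(gp(-30,0)[1].inv()*rot(s['tool_rot'])).as_rotvec()*57.3,s['qpos'],s['grasp_force'])
im,p=grab('wrist','pics/w4.png')"
```

```text
[ 0.53708138 -0.28070892  0.03711731] [ 0.53687348 -0.27691823  0.03721539] [0.02504634 0.00914189 0.07302447] [-0.3344763   0.68036679 -0.05477498  0.95105115 -0.51171892  1.80374579] 66.41861167322759
```

View pics/w4.png

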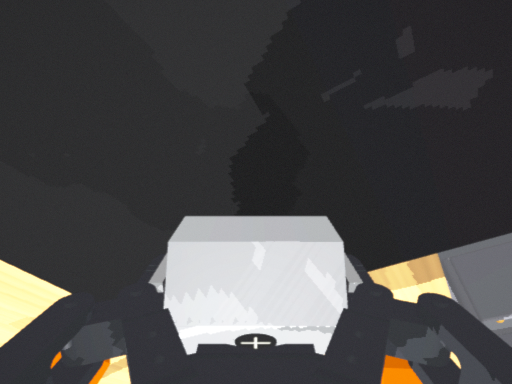

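The blank turned rigidly with the fingers, and the dot face is at (256,342). Now I'll lower it.

Call:
step_arm([
  [0.06, 0, 0.1, 0, 0, 0],
  [0.06, 0, 0.1, 0, 0, 0],
  [0.06, 0, 0.1, 0, 0, 0],
  [0, 0, 0, 0, 0, 0],
])

```text
time_s: 7.8
ee_pos: [0.5364, -0.2804, 0.0154]
tool_rot: [0.128, 0.839, 0.477, -0.226]
contact_force: [-0.3, -0.0, -2.9]
opening: 0.0637
grasp_force: 66.4
```

Call:
step_arm([
  [0.02, 0, 0.03, 0, 0, 0],
  [0, 0, 0, 0, 0, 0],
  [0, 0, 0, 0, 0, 0],
])

```text
time_s: 8.18
ee_pos: [0.5375, -0.2805, 0.0145]
tool_rot: [0.129, 0.84, 0.477, -0.225]
contact_force: [-0.0, 0.4, -2.1]
opening: 0.0635
grasp_force: 66.4
```

Call:
step_arm([
  [0.02, 0, 0.03, 0, 0, 0],
  [0, 0, 0, 0, 0, 0],
  [0, 0, 0, 0, 0, 0],
])

```text
time_s: 8.55
ee_pos: [0.5377, -0.2806, 0.0131]
tool_rot: [0.129, 0.839, 0.477, -0.225]
contact_force: [-1.2, 2.6, 5.8]
opening: 0.0636
grasp_force: 67.3
```

Call:
step_arm([
  [0, 0, 0, 0, 0, 0],
  [0, 0, 0, 0, 0, 0],
  [0, 0, 0, 0, 0, 0],
  [0, 0, 0, 0, 0, 0],
], gripper=1)

```text
time_s: 9.05
ee_pos: [0.5373, -0.2804, 0.0119]
tool_rot: [0.128, 0.84, 0.477, -0.226]
contact_force: [-0.0, -0.3, 0.2]
opening: 0.0853
grasp_force: 0.0
```

Call:
step_arm([
  [-0.15, 0, -0.25, 0, 0, 0],
  [-0.3, 0, -0.5, 0, 0, 0],
  [-0.3, 0, -0.5, 0, 0, 0],
  [-0.3, 0, -0.5, 0, 0, 0],
  [-0.2, 0, -0.4, 0, 0, 0],
  [0, 0, 0, 0, 0, 0],
])

```text
time_s: 9.8
ee_pos: [0.5391, -0.2813, 0.1651]
tool_rot: [0.131, 0.84, 0.477, -0.223]
contact_force: [-0.0, -0.1, -0.0]
opening: 0.0854
grasp_force: 0.0
```

```bash
python3 -c "
from h import *
s=readout.read_state();print(s['ee_pos'],s['opening'],s['contact_force'])
plan([.50,-.30,.24],down(-30.7),8)"
```

```text
[ 0.53912197 -0.28125798  0.16508847] 0.08541742266632409 [-0.03479818 -0.08829005 -0.04229651]
max 0.938
[[-0.143, -0.049, -0.098, 0.012, 0.938, -0.005], [-0.137, -0.049, -0.107, 0.012, 0.938, -0.005], [-0.129, -0.049, -0.116, 0.012, 0.938, -0.005], [-0.122, -0.049, -0.124, 0.012, 0.938, -0.005], [-0.113, -0.05, -0.131, 0.012, 0.938, -0.005], [-0.104, -0.05, -0.138, 0.012, 0.938, -0.005], [-0.095, -0.05, -0.145, 0.012, 0.938, -0.005], [-0.085, -0.05, -0.151, 0.012, 0.938, -0.005]]
```

Level the tool and look at the dot.

Call:
step_arm([
  [-0.14, -0.05, -0.1, 0.01, 0.94, 0],
  [-0.14, -0.05, -0.1, 0.01, 0.94, 0],
  [-0.13, -0.05, -0.12, 0.01, 0.94, 0],
  [-0.12, -0.05, -0.12, 0.01, 0.94, 0],
  [-0.11, -0.05, -0.13, 0.01, 0.94, 0],
  [-0.1, -0.05, -0.14, 0.01, 0.94, 0],
  [-0.1, -0.05, -0.15, 0.01, 0.94, 0],
  [-0.08, -0.05, -0.15, 0.01, 0.94, 0],
  [0, 0, 0, 0, 0, 0],
  [0, 0, 0, 0, 0, 0],
])

```text
time_s: 11.05
ee_pos: [0.4982, -0.2985, 0.2354]
tool_rot: [-0.003, 0.87, 0.494, -0.002]
contact_force: [0.7, 0.3, -0.8]
opening: 0.0851
grasp_force: 0.0
```

```bash
cat >> h.py <<'E'
def finddot(im,p,guess=(.54,-.27,.058)):
    u,v=proj(p,guess);u,v=int(u),int(v);r=45
    y0,x0=max(v-r,0),max(u-r,0)
    s=im[y0:v+r,x0:u+r].min(2);w=(s>110).astype(np.uint8)
    cs,_=cv2.findContours(w,cv2.RETR_CCOMP,cv2.CHAIN_APPROX_NONE);
    _,h=cv2.findContours(w,cv2.RETR_CCOMP,cv2.CHAIN_APPROX_NONE)
    hs=[c for c,q in zip(cs,h[0]) if q[3]>=0 and cv2.contourArea(c)>20]
    if not hs: return None
    c=max(hs,key=cv2.contourArea);m=cv2.moments(c);return (x0+m['m10']/m['m00'],y0+m['m01']/m['m00']),cv2.contourArea(c),cv2.boundingRect(c)
E
python3 - <<'E'
from h import *
import pickle
im,p=grab('wrist');pickle.dump((im,p),open('d1.pkl','wb'))
q=finddot(im,p);print(q,proj(p,(.54,-.27,.058)))
if q: print(plane(p,*q[0],.058))
u,v=map(int,proj(p,(.54,-.27,.058)));c=im[max(v-70,0):v+70,max(u-90,0):u+90]
cv2.imwrite('pics/d1.png',cv2.resize(c,None,fx=4,fy=4,interpolation=cv2.INTER_CUBIC)[:,:,::-1])
im,p=grab('top');q=finddot(im,p);print('top',q,q and plane(p,*q[0],.058))
im,p=grab('scene');q=finddot(im,p);print('scene',q,q and plane(p,*q[0],.058))
s=readout.read_state();print(s['ee_pos'])
E
```

```text
((280.98104265402844, 134.39099526066352), 211.0, (41, 37, 17, 18)) [277.95400396 134.92546313]
[ 0.54286673 -0.27109979  0.058     ]
top None None
scene ((211.28472222222223, 210.375), 24.0, (42, 43, 8, 6)) [ 0.54050695 -0.27189079  0.058     ]
[ 0.4985465  -0.29804934  0.23551341]
```

View pics/d1.png

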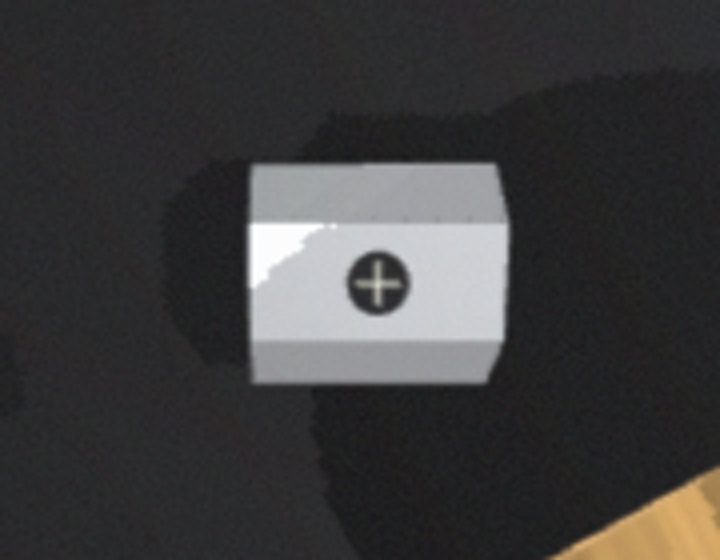

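The dot is on top and round at crop (378,284), so the roll succeeded. Next, a move to view the stand, with one extra dot view on the way.

```bash
python3 -c "
from h import *
A=([.50,-.24,.29],down(-10));plan(*A,6);B=([.49,.20,.30],down(0));plan(*B,10,start=A)"
```

```text
max 0.866
[[0.141, -0.08, -0.151, -0.015, -0.002, -0.866], [0.145, -0.071, -0.151, -0.015, -0.002, -0.866], [0.149, -0.062, -0.151, -0.015, -0.002, -0.866], [0.153, -0.053, -0.151, -0.015, -0.002, -0.866], [0.155, -0.043, -0.151, -0.015, -0.002, -0.866], [0.158, -0.034, -0.151, -0.015, -0.002, -0.866]]
max 0.733
[[0.719, -0.144, -0.017, 0.0, 0.0, -0.25], [0.722, -0.131, -0.017, 0.0, 0.0, -0.25], [0.724, -0.119, -0.017, 0.0, 0.0, -0.25], [0.726, -0.106, -0.017, 0.0, 0.0, -0.25], [0.728, -0.093, -0.017, 0.0, 0.0, -0.25], [0.729, -0.081, -0.017, 0.0, 0.0, -0.25], [0.73, -0.068, -0.017, 0.0, 0.0, -0.25], [0.731, -0.055, -0.017, 0.0, 0.0, -0.25], [0.732, -0.042, -0.017, 0.0, 0.0, -0.25], [0.733, -0.029, -0.017, 0.0, 0.0, -0.25]]
```

Call:
step_arm([
  [0.14, -0.08, -0.15, -0.01, 0, -0.87],
  [0.14, -0.07, -0.15, -0.01, 0, -0.87],
  [0.15, -0.06, -0.15, -0.01, 0, -0.87],
  [0.15, -0.05, -0.15, -0.01, 0, -0.87],
  [0.16, -0.04, -0.15, -0.01, 0, -0.87],
  [0.16, -0.03, -0.15, -0.01, 0, -0.87],
  [0, 0, 0, 0, 0, 0],
  [0, 0, 0, 0, 0, 0],
])

```text
time_s: 12.2
ee_pos: [0.5006, -0.241, 0.2898]
tool_rot: [-0.001, 0.766, 0.643, -0.0]
contact_force: [-0.3, 0.4, 0.5]
opening: 0.0854
grasp_force: 0.0
```

Run:
```python
from h import *
import pickle
i1,p1=pickle.load(open('d1.pkl','rb'));q1=finddot(i1,p1)
im,p=grab('wrist');q=finddot(im,p);print(q,q and plane(p,*q[0],.058), tri([ray(p1,*q1[0]),ray(p,*q[0])]))
```

```text
((293.6947496947497, 188.15262515262515), 136.5, (41, 39, 14, 15)) [ 0.54275648 -0.27121081  0.058     ] (array([ 0.54279054, -0.27108046,  0.05840348]), [np.float64(7.003817569084349e-05), np.float64(7.003817569072391e-05)])
```

Call:
step_arm([
  [0.72, -0.14, -0.02, 0, 0, -0.25],
  [0.72, -0.13, -0.02, 0, 0, -0.25],
  [0.72, -0.12, -0.02, 0, 0, -0.25],
  [0.73, -0.11, -0.02, 0, 0, -0.25],
  [0.73, -0.09, -0.02, 0, 0, -0.25],
  [0.73, -0.08, -0.02, 0, 0, -0.25],
  [0.73, -0.07, -0.02, 0, 0, -0.25],
  [0.73, -0.06, -0.02, 0, 0, -0.25],
  [0.73, -0.04, -0.02, 0, 0, -0.25],
  [0.73, -0.03, -0.02, 0, 0, -0.25],
])

```text
time_s: 13.5
ee_pos: [0.4901, 0.1996, 0.3023]
tool_rot: [-0.0, 0.707, 0.707, -0.0]
contact_force: [-0.2, 0.4, -0.4]
opening: 0.0857
grasp_force: 0.0
```

Call:
step_arm([
  [0, 0, 0, 0, 0, 0],
  [0, 0, 0, 0, 0, 0],
])

```text
time_s: 13.75
ee_pos: [0.4901, 0.1981, 0.3023]
tool_rot: [-0.0, 0.707, 0.707, -0.0]
contact_force: [0.5, -0.8, -0.1]
opening: 0.0854
grasp_force: 0.0
```

Run:
```python
from h import *
import pickle
im,p=grab('wrist','pics/s1.png');pickle.dump((im,p),open('s1.pkl','wb'))
print(readout.read_state()['ee_pos'],readout.read_state()['qpos'],proj(p,(.49,.30,.185)))
```

```text
[0.49022089 0.19765103 0.30246391] [2.62909531e-01 2.74438157e-01 1.18598881e-01 1.41572807e+00
 4.99621262e-04 1.83437689e+00] [255.3720688  67.2985754]
```

View pics/s1.png

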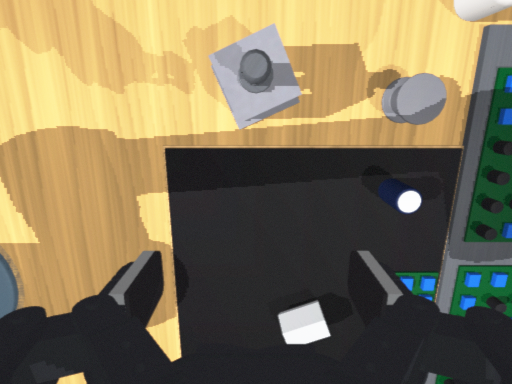

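The plate corners are at (209,58), (272,25), (299,97) and (240,128), with the punch cap at (256,68). I'll take a second, closer view.

Call:
step_arm([
  [0.4, 0, 0.1, 0, 0, 0],
  [0.4, 0, 0.1, 0, 0, 0],
  [0, 0, 0, 0, 0, 0],
  [0, 0, 0, 0, 0, 0],
])

```text
time_s: 14.3
ee_pos: [0.4904, 0.2453, 0.291]
tool_rot: [-0.0, 0.707, 0.707, 0.0]
contact_force: [0.7, -0.7, -0.0]
opening: 0.0854
grasp_force: 0.0
```

Run:
```python
from h import *
import pickle
S1=pickle.load(open('s1.pkl','rb'));S2=grab('wrist','pics/s2.png');pickle.dump(S2,open('s2.pkl','wb'))
res=[]
for im,p in(S1,S2):
    hsv=cv2.cvtColor(im,cv2.COLOR_RGB2HSV);m=((hsv[...,1]<45)&(hsv[...,2]>60)).astype(np.uint8)
    m=cv2.morphologyEx(m,cv2.MORPH_OPEN,np.ones((3,3)))
    e=proj(p,(.49,.30,.115));n,l,st,c=cv2.connectedComponentsWithStats(m)
    k=min([i for i in range(1,n) if st[i,4]>500],key=lambda i:np.linalg.norm(c[i]-e))
    cs,_=cv2.findContours((l==k).astype(np.uint8),0,cv2.CHAIN_APPROX_NONE);h=cv2.convexHull(cs[0])
    pol=cv2.approxPolyDP(h,5,True)[:,0].tolist();print(st[k],pol)
    print('centre on .115',plane(p,*np.mean(pol,0),.115),'sides',[round(float(np.linalg.norm(plane(p,*pol[i],.115)-plane(p,*pol[i-1],.115))),4) for i in range(len(pol))])
    x,y,w,hh=st[k,:4];g=cv2.cvtColor(im[y:y+hh,x:x+w],cv2.COLOR_RGB2GRAY);g=cv2.resize(g,None,fx=4,fy=4,interpolation=cv2.INTER_CUBIC)
    ci=cv2.HoughCircles(g,cv2.HOUGH_GRADIENT,1.5,20,param1=80,param2=25,minRadius=40,maxRadius=100)
    if ci is not None: 
        for q in ci[0][:3]: print('circ',x+q[0]/4,y+q[1]/4,q[2]/4)
print(readout.read_state()['ee_pos'],proj(p,(.49,.30,.185)))
```

```text
[ 209   24   92  105 5887] [[274, 24], [300, 91], [298, 102], [239, 128], [209, 55]]
centre on .115 [0.49845929 0.29669575 0.115     ] sides [0.068, 0.0656, 0.0106, 0.065, 0.0745]
circ 255.6875 64.6875 15.4375
circ 256.8125 72.9375 20.1625
circ 259.8125 67.6875 20.2
[ 209   75   91   95 5183] [[273, 75], [299, 143], [238, 169], [209, 106]]
centre on .115 [0.48971242 0.30289825 0.115     ] sides [0.0681, 0.0695, 0.0673, 0.0679]
circ 255.3125 128.8125 15.8875
circ 251.5625 125.0625 20.575
circ 259.0625 125.0625 20.8
[0.49041957 0.24533266 0.29112951] [254.94490949 130.94806351]
```

Run:
```python
from h import *
import pickle
(i1,p1),(i2,p2)=[pickle.load(open(f,'rb')) for f in('s1.pkl','s2.pkl')]
a=[(274,24),(300.5,96.5),(239,128),(209,56)];b=[(273,75),(299,143),(238,169),(209,106)]
T=[tri([ray(p1,*x),ray(p2,*y)]) for x,y in zip(a,b)]
for t in T: print(np.round(t[0],4),round(t[1][0],4))
print('corner mean',np.mean([t[0] for t in T],0),plane(p1,*np.mean(a,0),.115))
X=tri([ray(p1,255.7,64.7),ray(p2,255.3,128.8)]);print('cap',X,plane(p1,255.7,64.7,.185),plane(p2,255.3,128.8,.185))
for im,p in((i1,p1),(i2,p2)):
    u,v=map(int,proj(p,(.49,.302,.185)));g=cv2.cvtColor(im,cv2.COLOR_RGB2GRAY);print(g[v-26:v+42:2,u-28:u+30:3]);break
```

```text
[0.5078 0.3483 0.1062] 0.0002
[0.5369 0.2818 0.0984] 0.0004
[0.4699 0.2475 0.0634] 0.0005
[0.4443 0.3194 0.1093] 0.0
corner mean [0.4897347  0.29925116 0.09433243] [0.49018614 0.30028159 0.115     ]
cap (array([0.49026653, 0.30170169, 0.18619886]), [np.float64(1.3231698463622417e-05), np.float64(1.3231698463472272e-05)]) [0.49025349 0.30185325 0.185     ] [0.4902792 0.3016314 0.185    ]
[[212 208 200 211 213 200 190 190 190 190 191 192 189 190 188 192 193 196
  221 225]
 [212 208 202 211 203 188 188 190 190 191 194 192 189 189 193 194 192 192
  214 225]
 [212 209 198 184 190 189 188 191 192 192 191 194 190 190 191 194 190 189
  198 225]
 [212 193 166 171 189 190 190 190 189 190 194 192 189 190 194 193 189 190
  192 227]
 [180 164 165 167 173 189 190 190 192 192 190 190 190 189 194 193 190 190
  190 177]
 [167 165 166 168 165 187 187 190 193 186 182 190 189 191 190 191 192 191
  188 176]
 [165 166 169 168 164 189 191 163 102  86  79 111 184 192 191 191 192 190
  189 187]
 [164 166 169 167 162 166 157  99  97  96  89  79  77 187 190 192 190 191
  192 189]
 [163 165 167 164 163 163 106 
[... 1480 characters left out ...]
 186 189
  191 194]
 [185 185 186 191 190 191 188 124 131 132 129 125 113 126 128 181 190 190
  193 193]
 [186 184 188 188 187 191 191 183 138 116 115 145 173 173 175 189 191 192
  193 193]
 [187 187 185 189 187 189 192 191 187 191 190 192 191 190 189 189 190 193
  193 191]
 [188 188 188 188 188 189 193 189 188 192 192 190 192 191 189 189 192 191
  191 192]
 [179 188 187 186 188 192 193 191 187 189 192 193 190 191 188 187 191 193
  191 190]
 [171 188 189 189 190 192 192 189 190 190 195 194 191 192 190 189 190 192
  190 192]
 [188 186 187 190 192 191 191 189 187 192 192 192 192 190 190 190 190 191
  190 157]
 [211 183 188 191 191 189 190 191 187 193 192 190 190 190 189 189 192 184
  135 126]]
```

```bash
python3 -c "
from h import *
A=([.490,.3018,.215],down(0));plan(*A,4);plan([.490,.3018,.127],down(0),6,start=A)"
```

```text
max 0.317
[[0.235, -0.002, 0.317, -0.0, -0.002, -0.004], [0.235, -0.002, 0.317, -0.0, -0.002, -0.004], [0.235, -0.002, 0.317, -0.0, -0.002, -0.004], [0.235, -0.002, 0.317, -0.0, -0.002, -0.004]]
max 0.244
[[0.0, 0.0, 0.244, 0.0, 0.0, 0.0], [0.0, 0.0, 0.244, 0.0, 0.0, 0.0], [0.0, 0.0, 0.244, 0.0, 0.0, 0.0], [0.0, 0.0, 0.244, 0.0, 0.0, 0.0], [0.0, 0.0, 0.244, 0.0, 0.0, 0.0], [0.0, 0.0, 0.244, 0.0, 0.0, 0.0]]
```

Call:
step_arm([
  [0.24, 0, 0.3, 0, 0, 0],
  [0.24, 0, 0.3, 0, 0, 0],
  [0.23, 0, 0.3, 0, 0, 0],
  [0.23, 0, 0.3, 0, 0, 0],
  [0, 0, 0, 0, 0, 0],
  [0, 0, 0, 0, 0, 0],
])

```text
time_s: 15.1
ee_pos: [0.4904, 0.3026, 0.2195]
tool_rot: [-0.0, 0.707, 0.707, 0.0]
contact_force: [-0.4, -0.7, -0.2]
opening: 0.0855
grasp_force: 0.0
```

```bash
python3 -c "
from h import *
s=readout.read_state();print(s['ee_pos'])
plan([.490,.3018,.127],down(0),6)"
```

```text
[0.49036862 0.30264914 0.21947516]
max 0.257
[[-0.003, -0.001, 0.257, 0.001, -0.002, 0.0], [-0.003, -0.001, 0.257, 0.001, -0.002, 0.0], [-0.003, -0.001, 0.257, 0.001, -0.002, 0.0], [-0.002, -0.001, 0.257, 0.001, -0.002, 0.0], [-0.002, -0.001, 0.257, 0.001, -0.002, 0.0], [-0.002, -0.001, 0.257, 0.001, -0.002, 0.0]]
```

Call:
step_arm([
  [-0.02, 0, 0.26, 0, 0, 0],
  [0, 0, 0.26, 0, 0, 0],
  [0, 0, 0.26, 0, 0, 0],
  [0, 0, 0.26, 0, 0, 0],
  [0, 0, 0.25, 0, 0, 0],
  [0, 0, 0.25, 0, 0, 0],
  [0, 0, 0, 0, 0, 0],
  [0, 0, 0, 0, 0, 0],
])

```text
time_s: 16.1
ee_pos: [0.4903, 0.3021, 0.1268]
tool_rot: [-0.0, 0.707, 0.707, 0.0]
contact_force: [0.1, -1.0, 0.2]
opening: 0.0856
grasp_force: 0.0
```

Call:
step_arm([
  [0, 0, 0, 0, 0, 0],
  [0, 0, 0, 0, 0, 0],
  [0, 0, 0, 0, 0, 0],
  [0, 0, 0, 0, 0, 0],
  [0, 0, 0, 0, 0, 0],
  [0, 0, 0, 0, 0, 0],
  [0, 0, 0, 0, 0, 0],
  [0, 0, 0, 0, 0, 0],
], gripper=-1)

```text
time_s: 17.1
ee_pos: [0.49, 0.302, 0.1269]
tool_rot: [-0.001, 0.707, 0.707, 0.0]
contact_force: [-1.6, 0.4, 5.2]
opening: 0.0199
grasp_force: 58.4
```

The punch is gripped at an opening of 19.9 mm. Now I'll lift it straight out.

Call:
step_arm([
  [0, 0, -0.1, 0, 0, 0],
  [0, 0, -0.2, 0, 0, 0],
  [0, 0, -0.3, 0, 0, 0],
  [0, 0, -0.3, 0, 0, 0],
  [0, 0, -0.3, 0, 0, 0],
  [0, 0, -0.3, 0, 0, 0],
  [0, 0, -0.3, 0, 0, 0],
  [0, 0, -0.3, 0, 0, 0],
  [0, 0, -0.2, 0, 0, 0],
  [0, 0, 0, 0, 0, 0],
])

```text
time_s: 18.35
ee_pos: [0.4908, 0.3021, 0.2656]
tool_rot: [-0.0, 0.707, 0.707, 0.001]
contact_force: [-0.6, -0.4, -1.8]
opening: 0.0196
grasp_force: 58.7
```

```bash
python3 -c "
from h import *
s=readout.read_state();print(s['ee_pos'],s['opening'],s['contact_force'],s['grasp_force'])
plan([.5428,-.2711,.26],down(0),18)"
```

```text
[0.49078244 0.30208887 0.2656408 ] 0.019634106462722147 [-0.5714737  -0.44097831 -1.83446857] 58.65978424670175
max 0.531
[[-0.531, 0.048, 0.004, 0.001, -0.002, 0.0], [-0.531, 0.048, 0.004, 0.001, -0.002, 0.0], [-0.531, 0.048, 0.004, 0.001, -0.002, 0.0], [-0.531, 0.048, 0.004, 0.001, -0.002, 0.0], [-0.531, 0.048, 0.005, 0.001, -0.002, 0.0], [-0.531, 0.048, 0.005, 0.001, -0.002, 0.0], [-0.531, 0.048, 0.005, 0.001, -0.002, 0.0], [-0.531, 0.048, 0.005, 0.001, -0.002, 0.0], [-0.531, 0.048, 0.005, 0.001, -0.002, 0.0], [-0.531, 0.048, 0.005, 0.001, -0.002, 0.0], [-0.531, 0.048, 0.005, 0.001, -0.002, 0.0], [-0.531, 0.048, 0.005, 0.001, -0.002, 0.0], [-0.531, 0.048, 0.005, 0.001, -0.002, 0.0], [-0.531, 0.048, 0.005, 0.001, -0.002, 0.0], [-0.531, 0.048, 0.005, 0.001, -0.002, 0.0], [-0.531, 0.048, 0.005, 0.001, -0.002, 0.0], [-0.531, 0.048, 0.005, 0.001, -0.002, 0.0], [-0.531, 0.048, 0.005, 0.001, -0.002, 0.0]]
```

Call:
step_arm([
  [-0.53, 0.05, 0, 0, 0, 0],
  [-0.53, 0.05, 0, 0, 0, 0],
  [-0.53, 0.05, 0, 0, 0, 0],
  [-0.53, 0.05, 0, 0, 0, 0],
  [-0.53, 0.05, 0, 0, 0, 0],
  [-0.53, 0.05, 0, 0, 0, 0],
  [-0.53, 0.05, 0, 0, 0, 0],
  [-0.53, 0.05, 0, 0, 0, 0],
  [-0.53, 0.05, 0, 0, 0, 0],
])

```text
time_s: 19.48
ee_pos: [0.5168, 0.0146, 0.2633]
tool_rot: [-0.001, 0.707, 0.707, -0.0]
contact_force: [0.3, 0.1, -1.6]
opening: 0.0192
grasp_force: 58.7
```

Call:
step_arm([
  [-0.53, 0.05, 0, 0, 0, 0],
  [-0.53, 0.05, 0, 0, 0, 0],
  [-0.53, 0.05, 0, 0, 0, 0],
  [-0.53, 0.05, 0, 0, 0, 0],
  [-0.53, 0.05, 0, 0, 0, 0],
  [-0.53, 0.05, 0, 0, 0, 0],
  [-0.53, 0.05, 0, 0, 0, 0],
  [-0.4, 0.05, 0, 0, 0, 0],
  [-0.2, 0.05, 0, 0, 0, 0],
  [0, 0, 0, 0, 0, 0],
])

```text
time_s: 20.72
ee_pos: [0.5443, -0.2431, 0.2632]
tool_rot: [-0.001, 0.707, 0.707, 0.0]
contact_force: [-0.8, 0.4, -2.1]
opening: 0.0199
grasp_force: 58.7
```

```bash
python3 -c "
from h import *
s=readout.read_state();print(s['ee_pos'],s['opening'],s['qpos'])
plan([.5428,-.2711,.18],down(0),6)"
```

```text
[ 0.54430406 -0.24314647  0.26319179] 0.019909114597994236 [-5.27041795e-01  4.20595903e-01  2.27565990e-01  1.37976335e+00
  1.03698157e-03  1.04404587e+00]
max 0.231
[[-0.078, -0.004, 0.231, -0.003, -0.005, -0.001], [-0.078, -0.004, 0.231, -0.003, -0.005, -0.001], [-0.078, -0.004, 0.231, -0.003, -0.005, -0.001], [-0.078, -0.004, 0.231, -0.003, -0.005, -0.001], [-0.078, -0.004, 0.231, -0.003, -0.005, -0.001], [-0.078, -0.004, 0.231, -0.003, -0.005, -0.001]]
```

Call:
step_arm([
  [-0.08, 0, 0.23, 0, 0, 0],
  [-0.08, 0, 0.23, 0, 0, 0],
  [-0.08, 0, 0.23, 0, 0, 0],
  [-0.08, 0, 0.23, 0, 0, 0],
  [-0.08, 0, 0.23, 0, 0, 0],
  [-0.08, 0, 0.23, 0, 0, 0],
  [0, 0, 0, 0, 0, 0],
  [0, 0, 0, 0, 0, 0],
])

```text
time_s: 21.72
ee_pos: [0.5445, -0.2718, 0.1814]
tool_rot: [-0.0, 0.707, 0.707, 0.0]
contact_force: [0.3, 0.2, -1.3]
opening: 0.0198
grasp_force: 58.7
```

Run:
```python
from h import *
s=readout.read_state();print(s['ee_pos'],s['opening'])
im,p=grab('wrist');im2,p2=grab('scene');np.save('chk.npy',im2)
T=np.array(s['ee_pos']);pt=T-[0,0,.107]
for n,i,q,r,f in(('w',im,p,50,3),('s',im2,p2,50,4)):
    print(n,'point exp',proj(q,pt),'dot exp',proj(q,[.5428,-.2711,.058]),'origin exp',proj(q,T-[0,0,.0119]))
u,v=map(int,proj(p,pt));u2,v2=map(int,proj(p2,pt))
y0,x0,y2,x2=max(v-65,0),u-65,v2-60,u2-50
a=cv2.resize(im[y0:y0+130,x0:x0+130],None,fx=3,fy=3,interpolation=cv2.INTER_CUBIC);b=cv2.resize(im2[y2:y2+100,x2:x2+100],(390,390),interpolation=cv2.INTER_CUBIC)
print(a.shape,x0,y0,x2,y2);h=min(a.shape[0],390);cv2.imwrite('pics/chk.png',np.hstack([a[:h],b[:h]])[:,:,::-1])
```

```text
[ 0.54454948 -0.27177146  0.18144554] 0.019826863685828297
w point exp [255.45575639 198.36826442] dot exp [253.45499219 192.52760545] origin exp [255.55018675 246.68367729]
s point exp [210.44208904 207.37883104] dot exp [211.2871097  210.99601778] origin exp [207.85852051 182.74387417]
(390, 390, 3) 190 133 160 147
```

View pics/chk.png

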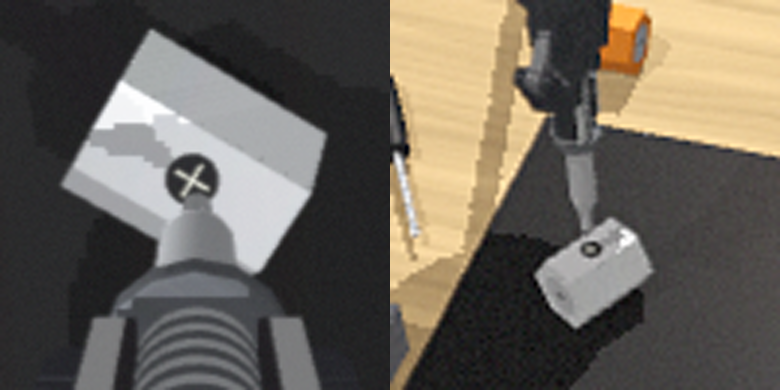

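The tip, at wrist (256,198), sits over the dot at (254,193), matching the projections. In the scene view the tip at (211,206) is right above the dot. I'll make a small correction and descend.

Call:
step_arm([
  [0.01, -0.03, 0.07, 0, 0, 0],
  [0, 0, 0.07, 0, 0, 0],
  [0, 0, 0.07, 0, 0, 0],
  [0, 0, 0, 0, 0, 0],
  [0, 0, 0, 0, 0, 0],
])

```text
time_s: 22.45
ee_pos: [0.5426, -0.2711, 0.1685]
tool_rot: [-0.0, 0.707, 0.707, 0.0]
contact_force: [0.3, -1.0, -2.1]
opening: 0.0203
grasp_force: 58.7
```

Call:
step_arm([
  [0, 0, 0.04, 0, 0, 0],
  [0, 0, 0.04, 0, 0, 0],
  [0, 0, 0.04, 0, 0, 0],
  [0, 0, 0, 0, 0, 0],
  [0, 0, 0, 0, 0, 0],
])

```text
time_s: 23.08
ee_pos: [0.5429, -0.2713, 0.1624]
tool_rot: [0.0, 0.707, 0.707, 0.0]
contact_force: [-0.8, 0.3, 5.1]
opening: 0.0196
grasp_force: 59.1
```

Call:
step_arm([
  [0, 0, 0.04, 0, 0, 0],
  [0, 0, 0.04, 0, 0, 0],
  [0, 0, 0.04, 0, 0, 0],
  [0, 0, 0.03, 0, 0, 0],
  [0, 0, 0, 0, 0, 0],
  [0, 0, 0, 0, 0, 0],
  [0, 0, 0, 0, 0, 0],
])

```text
time_s: 23.95
ee_pos: [0.5428, -0.2712, 0.1524]
tool_rot: [-0.0, 0.707, 0.707, 0.0]
contact_force: [0.5, 0.1, 2.3]
opening: 0.0199
grasp_force: 58.9
```

Call:
step_arm([
  [0, 0, 0.02, 0, 0, 0],
  [0, 0, 0, 0, 0, 0],
  [0, 0, 0, 0, 0, 0],
])

```text
time_s: 24.32
ee_pos: [0.5429, -0.2713, 0.1519]
tool_rot: [0.0, 0.707, 0.707, 0.0]
contact_force: [-1.1, 0.7, 6.9]
opening: 0.0195
grasp_force: 59.3
```

The force dropped to about 4 N and then rose against the solid stop, so the punch snapped. I'll lift and return it.

Call:
step_arm([
  [0, 0, -0.1, 0, 0, 0],
  [0, 0, -0.25, 0, 0, 0],
  [0, 0, -0.3, 0, 0, 0],
  [0, 0, -0.3, 0, 0, 0],
  [0, 0, -0.3, 0, 0, 0],
  [0, 0, -0.3, 0, 0, 0],
  [0, 0, -0.25, 0, 0, 0],
  [0, 0, -0.1, 0, 0, 0],
  [0, 0, 0, 0, 0, 0],
])

```text
time_s: 25.45
ee_pos: [0.5426, -0.2711, 0.2651]
tool_rot: [-0.001, 0.707, 0.707, 0.0]
contact_force: [-0.2, -0.3, -1.9]
opening: 0.0198
grasp_force: 58.6
```

```bash
python3 -c "
from h import *
s=readout.read_state();print(s['ee_pos'],s['opening'],s['contact_force'])
im,p=grab('scene');print(finddot(im,p),plane(p,*finddot(im,p)[0],.058))
plan([.4902,.302,.265],down(0),18)"|cut -c1-300
```

```text
[ 0.5425766  -0.27111958  0.2650572 ] 0.019829542213090124 [-0.24882913 -0.2969771  -1.93110099]
((211.28472222222223, 210.375), 24.0, (42, 43, 8, 6)) [ 0.54050695 -0.27189079  0.058     ]
max 0.531
[[0.531, -0.048, 0.0, -0.001, -0.001, 0.0], [0.531, -0.048, 0.0, -0.001, -0.001, 0.0], [0.531, -0.048, 0.0, -0.001, -0.001, 0.0], [0.531, -0.048, 0.0, -0.001, -0.001, 0.0], [0.531, -0.048, 0.0, -0.001, -0.001, 0.0], [0.531, -0.048, 0.0, -0.001, -0.001, 0.0], [0.531, -0.048, 0.0, -0.001, -0.001, 0.0]
```

The dot is exactly where it was before the press. Carrying the punch back.

Call:
step_arm([
  [0.3, -0.05, 0, 0, 0, 0],
  [0.53, -0.05, 0, 0, 0, 0],
  [0.53, -0.05, 0, 0, 0, 0],
  [0.53, -0.05, 0, 0, 0, 0],
  [0.53, -0.05, 0, 0, 0, 0],
  [0.53, -0.05, 0, 0, 0, 0],
  [0.53, -0.05, 0, 0, 0, 0],
  [0.53, -0.05, 0, 0, 0, 0],
  [0.53, -0.05, 0, 0, 0, 0],
  [0.53, -0.05, 0, 0, 0, 0],
])

```text
time_s: 26.75
ee_pos: [0.511, 0.035, 0.265]
tool_rot: [-0.001, 0.707, 0.708, 0.0]
contact_force: [0.9, -0.9, -2.1]
opening: 0.0199
grasp_force: 58.7
```

Call:
step_arm([
  [0.53, -0.05, 0, 0, 0, 0],
  [0.53, -0.05, 0, 0, 0, 0],
  [0.53, -0.05, 0, 0, 0, 0],
  [0.53, -0.05, 0, 0, 0, 0],
  [0.53, -0.05, 0, 0, 0, 0],
  [0.53, -0.05, 0, 0, 0, 0],
  [0.5, -0.03, 0, 0, 0, 0],
  [0.3, 0, 0, 0, 0, 0],
  [0, 0, 0, 0, 0, 0],
  [0, 0, 0, 0, 0, 0],
])

```text
time_s: 28.0
ee_pos: [0.4923, 0.2711, 0.2655]
tool_rot: [-0.0, 0.707, 0.707, -0.0]
contact_force: [-0.1, 0.8, -1.4]
opening: 0.0198
grasp_force: 58.7
```

```bash
python3 -c "
from h import *
s=readout.read_state();print(s['ee_pos'],(down(0).inv()*rot(s['tool_rot'])).as_rotvec()*57.3)
plan([.4902,.302,.262],down(0),2)"
```

```text
[0.49229276 0.27111956 0.26553363] [ 0.04199321  0.01169527 -0.0049443 ]
max 0.257
[[0.257, -0.017, 0.03, -0.005, -0.001, 0.001], [0.257, -0.017, 0.029, -0.005, -0.001, 0.001]]
```

Call:
step_arm([
  [0.26, -0.02, 0, 0, 0, 0],
  [0.25, -0.02, 0, 0, 0, 0],
  [0, 0, 0, 0, 0, 0],
  [0, 0, 0, 0, 0, 0],
  [0, 0, 0, 0, 0, 0],
])

```text
time_s: 28.62
ee_pos: [0.4901, 0.3022, 0.2657]
tool_rot: [-0.0, 0.707, 0.707, 0.0]
contact_force: [0.5, 0.8, -1.6]
opening: 0.0196
grasp_force: 58.7
```

Run:
```python
from h import *
a=[]
for _ in range(6):
    im,p=grab('wrist');a.append(readout.read_state()['ee_pos'])
print(np.mean(a,0),np.std(a,0))
```

```text
[0.49015488 0.30215814 0.26575773] [1.02881112e-05 4.48902106e-05 1.58681983e-05]
```

Call:
step_arm([
  [0, 0, 0.2, 0, 0, 0],
  [0, 0, 0.25, 0, 0, 0],
  [0, 0, 0.25, 0, 0, 0],
  [0, 0, 0.2, 0, 0, 0],
  [0, 0, 0.2, 0, 0, 0],
  [0, 0, 0.2, 0, 0, 0],
  [0, 0, 0.2, 0, 0, 0],
  [0, 0, 0, 0, 0, 0],
])

```text
time_s: 29.92
ee_pos: [0.4893, 0.3021, 0.1745]
tool_rot: [-0.001, 0.707, 0.707, -0.001]
contact_force: [-0.8, 0.5, -1.6]
opening: 0.0195
grasp_force: 58.7
```

Call:
step_arm([
  [0, 0, 0.2, 0, 0, 0],
  [0, 0, 0.2, 0, 0, 0],
  [0, 0, 0.2, 0, 0, 0],
  [0, 0, 0.1, 0, 0, 0],
  [0, 0, 0, 0, 0, 0],
  [0, 0, 0, 0, 0, 0],
])

```text
time_s: 30.68
ee_pos: [0.4904, 0.3027, 0.1341]
tool_rot: [-0.0, 0.707, 0.707, 0.001]
contact_force: [-0.5, 0.3, -2.3]
opening: 0.0195
grasp_force: 58.8
```

Call:
step_arm([
  [0, 0, 0.07, 0, 0, 0],
  [0, 0, 0.04, 0, 0, 0],
  [0, 0, 0, 0, 0, 0],
  [0, 0, 0, 0, 0, 0],
])

```text
time_s: 31.18
ee_pos: [0.49, 0.3025, 0.1271]
tool_rot: [-0.0, 0.707, 0.707, 0.0]
contact_force: [0.4, 0.0, -2.1]
opening: 0.0198
grasp_force: 59.0
```

Call:
step_arm([
  [0, 0, 0.02, 0, 0, 0],
  [0, 0, 0, 0, 0, 0],
  [0, 0, 0, 0, 0, 0],
])

```text
time_s: 31.55
ee_pos: [0.4901, 0.3026, 0.1268]
tool_rot: [-0.0, 0.707, 0.707, 0.001]
contact_force: [-2.1, -1.4, 5.6]
opening: 0.0198
grasp_force: 59.4
```

The collar is on the plate. Release and lift away.

Call:
step_arm([
  [0, 0, 0, 0, 0, 0],
  [0, 0, 0, 0, 0, 0],
  [0, 0, 0, 0, 0, 0],
  [0, 0, 0, 0, 0, 0],
  [0, 0, 0, 0, 0, 0],
  [0, 0, 0, 0, 0, 0],
], gripper=1)

```text
time_s: 32.3
ee_pos: [0.4901, 0.3025, 0.1259]
tool_rot: [-0.0, 0.707, 0.707, 0.0]
contact_force: [-0.1, 0.3, -0.7]
opening: 0.0852
grasp_force: 0.0
```

Call:
step_arm([
  [0, 0, -0.15, 0, 0, 0],
  [0, 0, -0.3, 0, 0, 0],
  [0, 0, -0.3, 0, 0, 0],
  [0, 0, -0.3, 0, 0, 0],
  [0, 0, -0.4, 0, 0, 0],
  [0, 0, -0.5, 0, 0, 0],
  [0, 0, -0.5, 0, 0, 0],
  [-0.8, 0, -0.3, 0, 0, 0],
  [-0.8, 0, 0, 0, 0, 0],
  [0, 0, 0, 0, 0, 0],
])

```text
time_s: 33.55
ee_pos: [0.4904, 0.2041, 0.2921]
tool_rot: [0.0, 0.708, 0.706, 0.001]
contact_force: [-0.0, 0.5, 0.3]
opening: 0.0852
grasp_force: 0.0
```

Call:
step_arm([
  [0, 0, 0, 0, 0, 0],
  [0, 0, 0, 0, 0, 0],
])

```text
time_s: 33.8
ee_pos: [0.4901, 0.2073, 0.2908]
tool_rot: [-0.001, 0.706, 0.708, 0.0]
contact_force: [0.2, 0.1, -1.0]
opening: 0.0852
grasp_force: 0.0
```

Run:
```python
from h import *
import pickle
im,p=grab('wrist','pics/end.png');sc,ps=grab('scene');s=readout.read_state();print(s['ee_pos'],s['contact_force'],s['opening'])
# cap: compare with expectation
u,v=map(int,proj(p,(.4902,.3018,.185)));print(u,v)
g=cv2.cvtColor(im,cv2.COLOR_RGB2GRAY)[max(v-30,0):v+30,u-30:u+30];y0=max(v-30,0)
ci=cv2.HoughCircles(cv2.resize(g,None,fx=4,fy=4,interpolation=cv2.INTER_CUBIC),cv2.HOUGH_GRADIENT,1.5,20,param1=80,param2=25,minRadius=30,maxRadius=90)
for q in ci[0][:2]: print(q[2]/4,plane(p,u-30+q[0]/4,y0+q[1]/4,.185))
a=np.load('scene.npy').astype(int);d=np.abs(sc.astype(int)-a).max(2)
print('stand diff',(d[190:265,395:445]>30).sum(),'spare',(d[218:255,272:302]>30).sum(),'board',(d[265:310,235:306]>30).sum(),'cap',(d[272:320,345:370]>30).sum())
q=finddot(sc,ps);print(q and plane(ps,*q[0],.058))
```

```text
[0.49002357 0.20728183 0.29060629] [-0.41818387 -0.53162765  0.15863055] 0.08552976854217081
255 76
16.1625 [0.49054211 0.30242318 0.185     ]
21.8625 [0.49194488 0.29877241 0.185     ]
stand diff 42 spare 300 board 1520 cap 217
[ 0.54050695 -0.27189079  0.058     ]
```

```bash
python3 -c "
from cell import manip
print(manip.sign_off())"
```

```text
the job is handed in; nothing more can be done
None
```

I rolled the blank so its dot lies on top, snapped the punch once on the dot, and hung it back upright in its stand. I handed the job in at about 34 s; the hand-in returned no verdict. In the final images the dot had not moved since the roll and the punch cap was within about 1 mm of where it started.

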